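# Hang the brush caddy and tug-test it

## Robot

A 6-joint arm with a two-finger parallel gripper is mounted at the origin on the work surface. World frame = base frame: x ahead of the robot, y to its left, z up, the work surface at z = 0. Lengths are in m, angles in degrees, forces in N, time in s.
With the tool pointing down it reaches from about 0.4 to 0.825 m from the base axis. Payload 7 kg.
Tool frame: the origin (TCP) lies at the very end of the fingers, on their centre line; the grasp point (between the pads) lies 19 mm behind it (ctrl.hold_point_z is the distance from the TCP to the grasp point, in m); z points along the fingers, y is the line along which they close (so a half turn about z gives the same grasp; the last joint's range is limited). The gripper opens to 88 mm and grips with 3 to 60 N. Pads are 19 mm wide; open, the fingers measure 130 mm over their backs; the gripper's body (78 mm by 193 mm) begins 47 mm behind the grasp point.
Start: joints at [89.96, 20.546, 0.682, 0, -70.136, -16.507], TCP at [0.192, 0.647, 0.202] pointing down, gripper open.
Joint ranges: [-176.03, 176.03], [-82.01, 121.73], [-58.28, 71.71], [-173.87, 95.51], [-174.79, -0.11], [-173.66, 173.66]. Speed limits (degrees/s): [136.94, 136.94, 172.46, 180, 180, 180].

## Interface

Orientations are given as [roll, pitch, yaw] about the fixed x, y, z axes, in that order (R = Rz(yaw) Ry(pitch) Rx(roll)).
In Python, from plant import sensors, viewer, workorder, ctrl gives the robot as it stands.
- The arm moves only by the shell command python3 -m pendant 'ROWS'. ROWS is JSON, a list of rows, each a list of 3 entries, a list of its own where there are three numbers: the opening, from -1 (shut) to 1 (fully open), so that 0 is half open, then the shift along the tool's x, y, z in m, then the turn, a rotation vector about the tool's x, y, z in degrees. A call has 1 to 10 rows; each row is the pose to reach, as a shift and turn from the pose commanded when the call began, along the tool's axes at that moment; what a row does not reach only later rows make up. A row lasts 1/12 s, in which the tool goes at most 41.7 mm and 7.16 degrees, less where a joint would pass 70% of its speed; a pose out of reach is approached as far as the arm can. A call with a gripper value outside its range is refused whole. The fingers move at their own pace and stop on an object; the grip force is fixed at half the most. Time passes only in rows, so rows that repeat a pose let the fingers close. It gives the time, the measured TCP pose, the force, the opening and the grip force at its end, in the units of the state.
- sensors.get_obs(): the state, without advancing time (a new reading comes with each control period).
- viewer.snapshot(name): name is "side" or "top" or "wrist"; returns the picture (480x640x3 uint8, red, green, blue); there is no depth.
- viewer.camera_params(name): a dict with "fx", "fy", "cx", "cy" (pixels), "extrinsics" (4x4, takes a point from world to camera coordinates). Camera axes: x right, y up, looking along -z (the intrinsics and any distortion apply to the point x, -y, -z); pixel columns grow to the right and rows downward; lengths in m; the calibration is good to about 2 mm. A picture is of the moment at which its call begins: read the wrist's pose just before it. camera_params takes no time and is no camera call; for the wrist camera it gives the pose at the moment of the call.
- workorder.close_job(): hands the job in; it is judged then, once.
The state is a dict: "clock": time; "joint_pos": joint angles; "qvel": joint speeds; "tau": joint torques, N m; "tool_pos": TCP position; "orientation": TCP orientation; "force": force on the tool from outside, world axes, zero at the start; "moment": the same for the moment, N m; "opening": finger opening in m; "gripper_force": force on a finger pad.
Only numpy, scipy, OpenCV 4.12 (cv2) and the standard library are available. Lean on these libraries where they do the work, as an engineer would, in place of code of your own. Each camera call takes 0.05 s, during which the arm holds its last target. There are 200 camera calls.

## Task

Lift the plywood brush caddy by its handle and hang it by both hooks over the top rail of the table rack. Before letting go, tug it down gently until the rail has slid fully down onto its stops, and hold a steady pull of about 12 newtons there for a moment to be sure that it is held; never let the load on the rail reach 25 newtons. Then let go and leave it hanging still and upright, with the other things on the table left where they stand.

Things in the scene. Friction and masses are not known exactly. Their poses are not given: they have to be found in the camera images.
- caddy: Loose plywood box, open on top, empty, 70 (x) by 130 (y) by 70 mm high, 0.18 to 0.34 kg, standing on the table, with a wooden handle bar along y above it and two dark steel hooks on its back (+x) face at y = +45 and -45 mm. Origin at the centre of its underside, z up.
- handle (a point): Middle of the caddy's handle bar, 120 mm above the underside, at x = y = 0; axes as the caddy's. The bar is 14 mm thick (x), 22 mm high and 120 mm long (y), with 39 mm free beneath it; grip it firmly (about 70 N) across its thickness, near its middle, at about this height: the hooks lie 45 mm behind, so the tug tends to tip it in the grip.
- hooks (a point): Point midway between the hooks, at x = 45.5, y = 0, z = 91 mm in the caddy, where the rail's centre line lies when it hangs; caddy's axes. Each hook is 12 mm wide in y, an upside-down U: gap 15 mm in x, open below, inner top 5 mm above this point, outer top 9 mm above; lip at the back down to 11 mm below it, then a flare leaning back to 23 mm below.
- rail_mid (a point): Centre of the sliding rail of a fixed steel rack: round bar 10 mm thick along y, 282 mm long, its centre 170 to 230 mm above the table. x points to the back. Posts 18 mm thick stand at y = +145 and -145 mm, 16 mm behind it, 30 to 50 mm higher; a fixed 10 mm spacer bar runs 55 to 75 mm straight under it. The caddy hangs at the front (-x), its back to the rack.
- rail: The same sliding rail, origin and axes as rail_mid. In its clips it slides straight down under about 5.5 N or more (plus 60 N per m/s); the caddy's weight alone does not move it. No spring; it stays where left. Rigid stops lie 4 to 24 mm below where it starts, how far is not shown and must be felt. Let go, the caddy leans a few hundredths of a rad onto the spacer bar.
- glue: Bystander: white glue bottle, 52 mm across, 130 mm high; origin under its centre.
- water_cup: Bystander: clear cup, 72 mm across, 85 mm high; origin under its centre.
- foil_tray: Bystander: aluminium tray 150 by 200 by 45 mm; origin under its centre.
- paper_bowl: Bystander: round paper-mache pot 136 mm across, 105 mm high; origin under its centre.

How it is judged:
By the outcome, as a careful person would: the job done as asked, in the order asked, and still so for the second after the job is handed in, with the robot touching nothing.
It also fails if it takes over 72 s, if anything falls off the work surface, if the arm or the gripper's body presses on something with over 40 N, if the wrist force passes 120 N, or if a joint passes its speed limit or range.

## Working session

There is one attempt and no reset: what is moved stays moved. The work goes in short steps, Python scripts to look and compute and a shell command to move; the robot and the scene stay as the last step left them, time stands still between calls to the robot, and variables do not carry over. Pictures are saved under pics/ and viewed, at most 10 in all, crops included, and the job is handed in when it is done.

```bash
mkdir -p pics
cat > h.py <<'E'
import numpy as np, cv2
from plant import sensors, viewer, workorder, ctrl
from scipy.spatial.transform import Rotation as R
def ray(p,u,v):
    E=np.array(p["extrinsics"]);d=np.array([(u-p["cx"])/p["fx"],-(v-p["cy"])/p["fy"],-1.])
    return -E[:3,:3].T@E[:3,3],E[:3,:3].T@d
def onz(p,u,v,z):
    c,d=ray(p,u,v);return c+d*(z-c[2])/d[2]
def proj(p,X):
    E=np.array(p["extrinsics"]);x=E[:3,:3]@np.array(X)+E[:3,3]
    return p["cx"]+p["fx"]*x[0]/-x[2],p["cy"]-p["fy"]*x[1]/-x[2]
def tri(p1,a,p2,b):
    c1,d1=ray(p1,*a);c2,d2=ray(p2,*b)
    s=np.linalg.lstsq(np.c_[d1,-d2],c2-c1,rcond=None)[0]
    A=c1+s[0]*d1;B=c2+s[1]*d2;return (A+B)/2,np.linalg.norm(A-B)
def snap(n,f):
    p=viewer.camera_params(n);im=viewer.snapshot(n);cv2.imwrite(f"pics/{f}.png",im[...,::-1]);return p,im
def pose():
    o=sensors.get_obs();return o,R.from_euler("xyz",o["orientation"],degrees=True).as_matrix()
E
python3 - <<'E'
from h import *
for n in("side","top"):
    p,_=snap(n,n+"0");print(n,{k:np.round(v,3).tolist() for k,v in p.items()})
print(sensors.get_obs(),ctrl.hold_point_z)
E
```

```text
side {'fx': 491.581, 'fy': 491.581, 'cx': 322.841, 'cy': 244.538, 'extrinsics': [[-0.977, -0.213, 0.016, 0.581], [0.162, -0.69, 0.705, -0.199], [-0.14, 0.691, 0.709, -1.216], [0.0, 0.0, 0.0, 1.0]]}
top {'fx': 585.253, 'fy': 585.253, 'cx': 321.47, 'cy': 239.597, 'extrinsics': [[-0.019, -1.0, 0.003, 0.01], [0.991, -0.018, 0.132, -0.609], [-0.132, 0.006, 0.991, -1.88], [0.0, 0.0, 0.0, 1.0]]}
{'clock': 0.1, 'joint_pos': array([ 8.99587977e+01,  2.05878099e+01,  6.39195155e-01, -1.80807215e-02,
       -7.01366187e+01, -1.65076955e+01]), 'qvel': array([ 0.02181583, -0.11837729,  0.09191934,  0.15255155,  0.02008088,
       -0.02037133]), 'tau': array([-9.00665073e-04, -5.84164023e+01,  2.93751651e+01,  7.01545805e+00,
        1.01207089e-02, -5.63801746e-05]), 'tool_pos': array([0.19214556, 0.64657432, 0.20131123]), 'orientation': array([ 1.79913450e+02, -7.92352406e-03, -1.65550479e+01]), 'force': array([-0.23723678, -0.49699891, -0.06147674]), 'moment': array([-0.06041139, -0.01820912,  0.04298835]), 'gripper_force': 0.0, 'opening': 0.08770736636456718} 0.0188
```

View pics/side0.png

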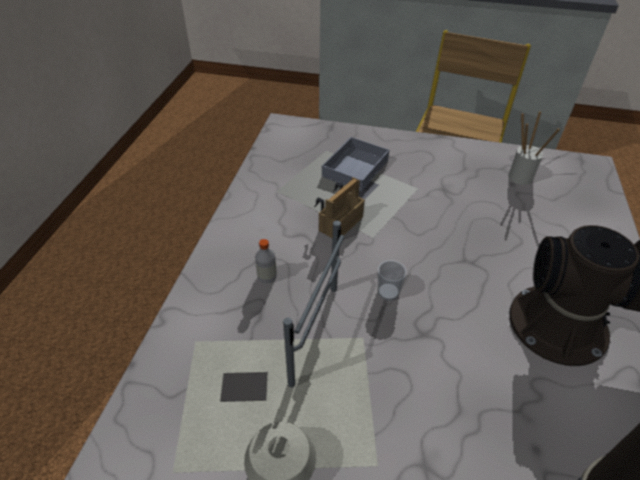

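View pics/top0.png

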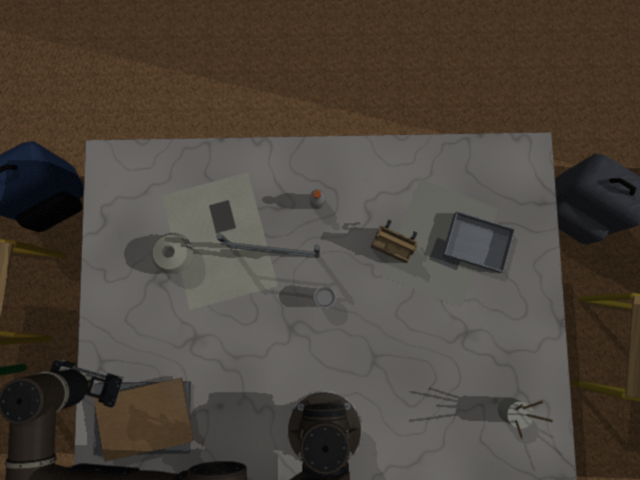

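The side view shows the caddy at about (342,212) with its hooks towards (320,205)/(340,190), and the rack posts at (290,325) and (337,230). The top view shows the caddy at (395,243) and the rack from (222,238) to (317,252).

Run:
```python
import cv2
a=cv2.imread("pics/top0.png")[205:275,205:435];cv2.imwrite("pics/tc.png",cv2.convertScaleAbs(cv2.resize(a,(782,238),interpolation=2),alpha=2))
b=cv2.imread("pics/side0.png")[170:400,240:400]
c=cv2.convertScaleAbs(cv2.resize(b,None,fx=2.5,fy=2.5,interpolation=2),alpha=2)
cv2.imwrite("pics/sc.png",c)
```

```text
(no output)
```

View pics/tc.png

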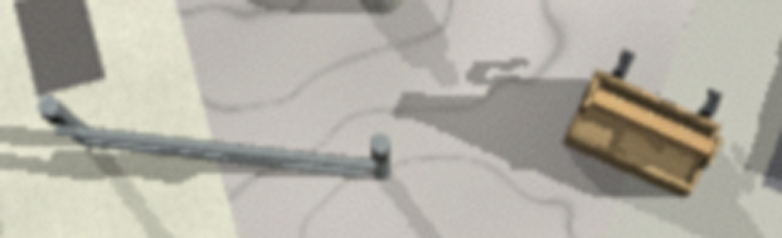

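View pics/sc.png

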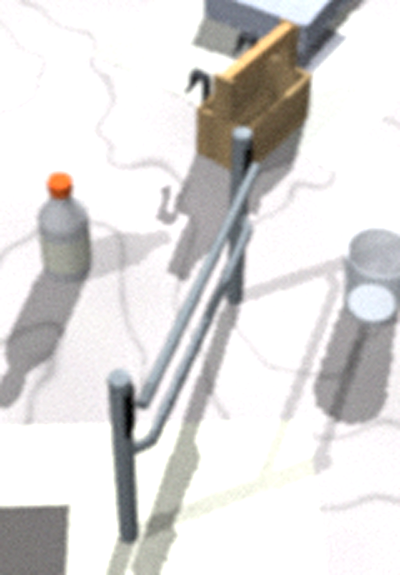

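The top crop shows the rail from about (80,135) to (377,163), with post tops at (48,103) and (380,142). The caddy handle runs from (597,92) to (714,140), with the hooks up-image (+x). In the side crop the rail runs from (145,402) to (255,168), and the cup is at (375,275), in front of the rack.

Run:
```python
from h import *
pt=viewer.camera_params("top");ps=viewer.camera_params("side")
T=lambda u,v:(205+u/3.4,205+v/3.4); S=lambda u,v:(240+u/2.5,170+v/2.5)
for n,a,b in [("railL",(80,134),(145,402)),("railR",(377,163),(255,168)),("postL",(48,103),(120,377)),("postR",(380,142),(242,133)),("hanL",(597,92),(222,78)),("hanR",(714,140),(293,30)),("hkL",(622,68),(198,78)),("hkR",(708,106),(243,42))]:
    X,e=tri(pt,T(*a),ps,S(*b));print(n,X.round(4),round(e,4))
for n,uv,z in [("cup",(324,297),.085),("glue",(316,195),.13),("bowl",(170,252),.105),("trayNL",(445,263),.045),("trayFL",(455,213),.045)]: print(n,onz(pt,*uv,z).round(3))
c,_=ray(ps,0,0);print("side cam",c); c,_=ray(pt,0,0);print(c)
```

```text
railL [0.5838 0.2818 0.1804] 0.0056
railR [0.5485 0.0168 0.1967] 0.0004
postL [0.6008 0.3008 0.2351] 0.0015
postR [0.5626 0.0138 0.2351] 0.0007
hanL [ 0.6198 -0.1873  0.1241] 0.0023
hanR [ 0.5661 -0.2944  0.1207] 0.0125
hkL [ 0.6494 -0.2144  0.0952] 0.0083
hkR [ 0.6128 -0.2947  0.0915] 0.0092
cup [ 0.42  -0.006  0.085]
glue [0.74  0.014 0.13 ]
bowl [0.57  0.478 0.105]
trayNL [ 0.524 -0.403  0.045]
trayFL [ 0.689 -0.443  0.045]
side cam [0.43002115 0.8274348  0.99354105]
[0.35516021 0.00913268 1.9439021 ]
```

```bash
cat >> h.py <<'E'
def go(x,y,z,yaw):
    o,M=pose();Rt=R.from_euler("xyz",[180,0,yaw],degrees=True).as_matrix()
    print("shift",(M.T@(np.array([x,y,z])-o["tool_pos"])).round(4),"turn",R.from_matrix(M.T@Rt).as_rotvec(degrees=True).round(2),"at",o["tool_pos"].round(4),o["orientation"].round(2),"F",o["force"].round(1))
E
python3 -c "
from h import *
go(.19,.647,.40,-16.5);go(.4,.25,.40,-60);go(.593,-.241,.32,-114)"
```

```text
shift [-0.0022  0.0005 -0.1987] turn [ 0.09 -0.01 -0.06] at [0.1921 0.6466 0.2013] [ 1.7991e+02 -1.0000e-02 -1.6560e+01] F [-0.2 -0.5 -0.1]
shift [ 0.3123  0.3212 -0.1982] turn [ 8.000e-02 -4.000e-02  4.344e+01] at [0.1921 0.6466 0.2013] [ 1.7991e+02 -1.0000e-02 -1.6560e+01] F [-0.2 -0.5 -0.1]
shift [ 0.6372  0.7367 -0.1175] turn [ 6.000e-02 -8.000e-02  9.744e+01] at [0.1921 0.6466 0.2013] [ 1.7991e+02 -1.0000e-02 -1.6560e+01] F [-0.2 -0.5 -0.1]
```

```bash
python3 -m pendant '[[1,[0,0,-0.04],[0,0,0]],[1,[0,0,-0.08],[0,0,0]],[1,[0,0,-0.12],[0,0,0]],[1,[0,0,-0.16],[0,0,0]],[1,[0,0,-0.2],[0,0,0]],[1,[0.02,0.03,-0.2],[0,0,7]],[1,[0.05,0.06,-0.2],[0,0,14]],[1,[0.08,0.09,-0.2],[0,0,21]],[1,[0.11,0.12,-0.2],[0,0,28]],[1,[0.14,0.145,-0.2],[0,0,35]]]'
python3 -c "
from h import *
go(.44,.1,.40,-80);go(.593,-.241,.32,-114)"
```

```text
clock: 0.93
tool_pos: [0.2853, 0.4661, 0.4021]
orientation: [180.0, 0.0, -51.8]
force: [1.0, 0.3, 0.0]
opening: 0.0879
gripper_force: 0.0
shift [0.3835 0.1045 0.002 ] turn [1.000e-02 1.000e-02 2.815e+01] at [0.2853 0.4661 0.4021] [ 1.7999e+02  1.0000e-02 -5.1850e+01] F [1.  0.3 0. ]
shift [0.7461 0.1948 0.082 ] turn [2.000e-02 0.000e+00 6.215e+01] at [0.2853 0.4661 0.4021] [ 1.7999e+02  1.0000e-02 -5.1850e+01] F [1.  0.3 0. ]
```

```bash
python3 -m pendant '[[1,[0.384,0.104,0],[0,0,28]],[1,[0.384,0.104,0],[0,0,28]],[1,[0.384,0.104,0],[0,0,28]],[1,[0.384,0.104,0],[0,0,28]],[1,[0.384,0.104,0],[0,0,28]],[1,[0.384,0.104,0],[0,0,28]],[1,[0.384,0.104,0],[0,0,28]],[1,[0.384,0.104,0],[0,0,28]],[1,[0.384,0.104,0],[0,0,28]],[1,[0.384,0.104,0],[0,0,28]]]'
python3 -c "
from h import *
go(.593,-.241,.32,-114)"
```

```text
clock: 1.77
tool_pos: [0.4429, 0.0995, 0.4023]
orientation: [-180.0, -0.0, -79.6]
force: [0.3, 1.1, 0.3]
opening: 0.0879
gripper_force: 0.0
shift [ 0.3619 -0.0863  0.0824] turn [-1.000e-02 -1.000e-02  3.438e+01] at [0.4429 0.0995 0.4023] [-1.7999e+02 -2.0000e-02 -7.9620e+01] F [0.3 1.1 0.3]
```

```bash
python3 -m pendant '[[1,[0.362,-0.086,0.06],[0,0,34.4]],[1,[0.362,-0.086,0.06],[0,0,34.4]],[1,[0.362,-0.086,0.06],[0,0,34.4]],[1,[0.362,-0.086,0.06],[0,0,34.4]],[1,[0.362,-0.086,0.06],[0,0,34.4]],[1,[0.362,-0.086,0.06],[0,0,34.4]],[1,[0.362,-0.086,0.06],[0,0,34.4]],[1,[0.362,-0.086,0.06],[0,0,34.4]],[1,[0.362,-0.086,0.06],[0,0,34.4]],[1,[0.362,-0.086,0.06],[0,0,34.4]]]'
python3 -m pendant '[[1,[0,0,0],[0,0,0]],[1,[0,0,0],[0,0,0]],[1,[0,0,0],[0,0,0]]]'
python3 -c "
from h import *
p,_=snap('wrist','w1');print(p);np.save('w1p.npy',p,allow_pickle=True)"
```

```text
clock: 2.6
tool_pos: [0.5933, -0.2427, 0.3375]
orientation: [179.7, -0.1, -114.2]
force: [-0.4, 1.5, -2.7]
opening: 0.0878
gripper_force: 0.0
clock: 2.85
tool_pos: [0.5926, -0.2369, 0.3427]
orientation: [-180.0, 0.0, -113.9]
force: [-0.7, 0.8, 0.3]
opening: 0.0876
gripper_force: 0.0
{'fx': 335.56717768166936, 'fy': 335.56717768166936, 'cx': 321.046751330781, 'cy': 236.66047665111452, 'extrinsics': array([[-9.14319210e-01,  4.04993263e-01, -9.15558824e-04,
         6.38417602e-01],
       [-3.84959008e-01, -8.69787360e-01, -3.08668932e-01,
         1.03630358e-01],
       [-1.25805180e-01, -2.81869482e-01,  9.51169097e-01,
        -5.17888871e-01],
       [ 0.00000000e+00,  0.00000000e+00,  0.00000000e+00,
         1.00000000e+00]])}
```

View pics/w1.png

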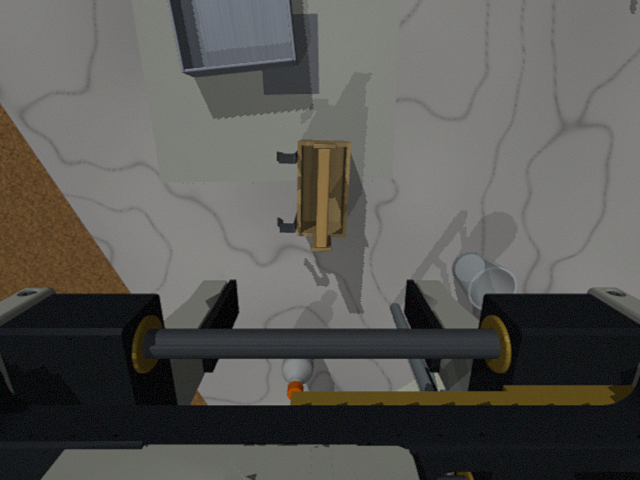

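The wrist view shows the handle bar from (322,148) to (321,249), with the hooks to the left at (286,158) and (287,225).

Run:
```python
from h import *
p=np.load('w1p.npy',allow_pickle=True).item();im=cv2.imread('pics/w1.png')
hsv=cv2.cvtColor(im,cv2.COLOR_BGR2HSV)
print(hsv[200,290:360:3].tolist())
a=onz(p,322.5,147,.131);b=onz(p,321,247,.131);m=(a+b)/2;d=b-a
print(a,b,m,np.linalg.norm(d),"yaw",np.degrees(np.arctan2(-d[0],d[1])))
h=[onz(p,u,v,.098) for u,v in((283,157.5),(283,225))]
d=h[1]-h[0];print(h,np.linalg.norm(d),"yaw",np.degrees(np.arctan2(-d[0],d[1])))
```

```text
[[15, 4, 124], [170, 6, 122], [15, 33, 123], [19, 110, 130], [21, 114, 47], [21, 101, 68], [18, 105, 73], [21, 111, 62], [18, 115, 62], [20, 124, 101], [18, 128, 138], [19, 132, 137], [18, 134, 135], [20, 119, 94], [20, 107, 107], [20, 114, 110], [20, 108, 73], [19, 132, 56], [16, 86, 65], [18, 82, 84], [0, 7, 72], [0, 7, 70], [0, 0, 68], [8, 12, 86]]
[ 0.56569872 -0.29486164  0.131     ] [ 0.61613745 -0.18521216  0.131     ] [ 0.59091808 -0.2400369   0.131     ] 0.12069412714500813 yaw -24.702418000980202
[array([ 0.61630758, -0.3015589 ,  0.098     ]), array([ 0.65443439, -0.22302337,  0.098     ])] 0.08730110190102 yaw -25.89527835857424
```

```bash
python3 -c "
from h import *
go(.591,-.240,.15,-115);go(.591,-.240,.101,-115)"
```

```text
shift [0.0039 0.0004 0.1931] turn [-0.07  0.03  1.12] at [ 0.5927 -0.2366  0.3431] [-1.7993e+02  3.0000e-02 -1.1388e+02] F [-0.9 -0.2 -0.1]
shift [0.0039 0.0005 0.2421] turn [-0.07  0.03  1.12] at [ 0.5927 -0.2366  0.3431] [-1.7993e+02  3.0000e-02 -1.1388e+02] F [-0.9 -0.2 -0.1]
```

```bash
python3 -m pendant '[[0,[0.004,0.0005,0.03],[0,0,1.1]],[0,[0.004,0.0005,0.06],[0,0,1.1]],[0,[0.004,0.0005,0.09],[0,0,1.1]],[0,[0.004,0.0005,0.12],[0,0,1.1]],[0,[0.004,0.0005,0.15],[0,0,1.1]],[0,[0.004,0.0005,0.175],[0,0,1.1]],[0,[0.004,0.0005,0.195],[0,0,1.1]],[0,[0.004,0.0005,0.21],[0,0,1.1]],[0,[0.004,0.0005,0.22],[0,0,1.1]],[0,[0.004,0.0005,0.22],[0,0,1.1]]]'
python3 -m pendant '[[0,[0,0,0.01],[0,0,0]],[0,[0,0,0.015],[0,0,0]],[0,[0,0,0.021],[0,0,0]],[0,[0,0,0.021],[0,0,0]],[0,[0,0,0.021],[0,0,0]]]'
python3 -c "
from h import *
go(.591,-.240,.101,-115)
p,_=snap('wrist','w2')"
```

```text
clock: 3.73
tool_pos: [0.5897, -0.2397, 0.1208]
orientation: [179.9, -0.0, -115.0]
force: [-0.7, -0.2, -1.0]
opening: 0.0439
gripper_force: 0.0
clock: 4.15
tool_pos: [0.5906, -0.2411, 0.1012]
orientation: [180.0, -0.0, -115.0]
force: [0.7, 0.4, 0.5]
opening: 0.0436
gripper_force: 0.0
shift [-0.0012  0.0001  0.0002] turn [ 0.01 -0.01 -0.05] at [ 0.5906 -0.2411  0.1012] [ 1.7999e+02 -1.0000e-02 -1.1505e+02] F [0.7 0.4 0.5]
```

View pics/w2.png

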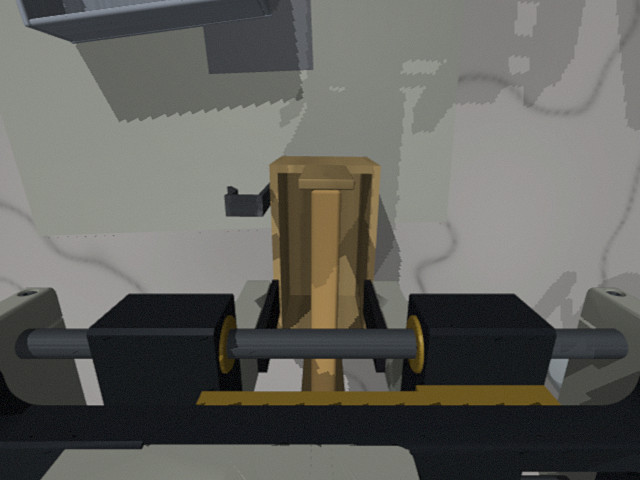

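Aligned: the bar is centred between the fingers at column 323. Closing now.

```bash
python3 -m pendant '[[-1,[0,0,0],[0,0,0]],[-1,[0,0,0],[0,0,0]],[-1,[0,0,0],[0,0,0]],[-1,[0,0,0],[0,0,0]],[-1,[0,0,0],[0,0,0]],[-1,[0,0,0],[0,0,0]],[-1,[0,0,0],[0,0,0]],[-1,[0,0,0],[0,0,0]]]'
python3 -m pendant '[[-1,[0,0,-0.003],[0,0,0]],[-1,[0,0,-0.01],[0,0,0]],[-1,[0,0,-0.02],[0,0,0]],[-1,[0,0,-0.03],[0,0,0]],[-1,[0,0,-0.04],[0,0,0]],[-1,[0,0,-0.05],[0,0,0]],[-1,[0,0,-0.05],[0,0,0]],[-1,[0,0,-0.05],[0,0,0]]]'
python3 -c "
from h import *
o=sensors.get_obs();print(o['moment'],o['force'])"
```

```text
clock: 4.87
tool_pos: [0.5905, -0.2411, 0.1012]
orientation: [180.0, -0.0, -115.0]
force: [-0.6, -0.5, 0.1]
opening: 0.0136
gripper_force: 30.0
clock: 5.53
tool_pos: [0.5912, -0.2411, 0.1523]
orientation: [-179.9, 0.0, -115.0]
force: [0.1, -0.0, -2.9]
opening: 0.0135
gripper_force: 30.0
[ 0.04486514 -0.05478638  0.00628668] [ 0.13139072 -0.03425158 -2.91575223]
```

```bash
python3 -c "
from h import *
go(.591,-.241,.27,-115);go(.45,-.1,.27,-115)"
```

```text
shift [-1.000e-04  0.000e+00 -1.177e-01] turn [-0.11  0.05 -0.05] at [ 0.5912 -0.2411  0.1523] [-1.7989e+02  5.0000e-02 -1.1505e+02] F [ 0.1 -0.  -2.9]
shift [-0.0681  0.1874 -0.118 ] turn [-0.11  0.05 -0.05] at [ 0.5912 -0.2411  0.1523] [-1.7989e+02  5.0000e-02 -1.1505e+02] F [ 0.1 -0.  -2.9]
```

```bash
python3 -m pendant '[[-1,[0,0,-0.01],[0,0,0]],[-1,[0,0,-0.025],[0,0,0]],[-1,[0,0,-0.045],[0,0,0]],[-1,[0,0,-0.065],[0,0,0]],[-1,[0,0,-0.085],[0,0,0]],[-1,[-0.002,0.006,-0.1],[0,0,0]],[-1,[-0.006,0.018,-0.11],[0,0,0]],[-1,[-0.013,0.036,-0.118],[0,0,0]],[-1,[-0.02,0.056,-0.118],[0,0,0]],[-1,[-0.028,0.076,-0.118],[0,0,0]]]'
python3 -m pendant '[[-1,[-0.007,0.02,0],[0,0,0]],[-1,[-0.014,0.04,0],[0,0,0]],[-1,[-0.021,0.06,0],[0,0,0]],[-1,[-0.028,0.08,0],[0,0,0]],[-1,[-0.034,0.096,0],[0,0,0]],[-1,[-0.038,0.106,0],[0,0,0]],[-1,[-0.04,0.111,0],[0,0,0]],[-1,[-0.04,0.111,0],[0,0,0]]]'
python3 -c "
from h import *
go(.452,.174,.27,-97.6)"
```

```text
clock: 6.37
tool_pos: [0.5323, -0.1827, 0.2691]
orientation: [180.0, 0.0, -115.1]
force: [0.2, 0.6, -2.6]
opening: 0.0134
gripper_force: 30.0
clock: 7.03
tool_pos: [0.4494, -0.0997, 0.2695]
orientation: [-180.0, 0.0, -115.0]
force: [0.0, -0.9, -4.2]
opening: 0.0134
gripper_force: 30.0
shift [-0.2492  0.1132 -0.0005] turn [ -0.03   0.03 -17.38] at [ 0.4494 -0.0997  0.2695] [-1.7998e+02  3.0000e-02 -1.1498e+02] F [ 0.  -0.9 -4.2]
```

```bash
python3 -m pendant '[[-1,[-0.008,0.004,0],[0,0,-1]],[-1,[-0.025,0.011,0],[0,0,-3]],[-1,[-0.045,0.02,0],[0,0,-5]],[-1,[-0.067,0.03,0],[0,0,-7]],[-1,[-0.089,0.04,0],[0,0,-9]],[-1,[-0.111,0.05,0],[0,0,-11]],[-1,[-0.133,0.06,0],[0,0,-13]],[-1,[-0.155,0.07,0],[0,0,-15]],[-1,[-0.177,0.08,0],[0,0,-16.5]],[-1,[-0.199,0.09,0],[0,0,-17.4]]]'
python3 -c "
from h import *
go(.452,.174,.27,-97.6)"
```

```text
clock: 7.87
tool_pos: [0.4532, 0.1194, 0.2689]
orientation: [180.0, -0.0, -97.6]
force: [1.1, -0.9, -3.7]
opening: 0.0134
gripper_force: 30.0
shift [-0.0539  0.0083 -0.0012] turn [ 0.02 -0.03  0.05] at [0.4532 0.1194 0.2689] [ 1.7998e+02 -3.0000e-02 -9.7550e+01] F [ 1.1 -0.9 -3.7]
```

```bash
python3 -m pendant '[[-1,[-0.018,0.003,0],[0,0,0]],[-1,[-0.034,0.005,0],[0,0,0]],[-1,[-0.046,0.007,0],[0,0,0]],[-1,[-0.054,0.008,-0.001],[0,0,0]],[-1,[-0.054,0.008,-0.001],[0,0,0]],[-1,[-0.054,0.008,-0.001],[0,0,0]]]'
python3 -c "
from h import *
o,M=pose();print(o['tool_pos'],o['orientation'])
p,a=snap('side','s3');q,b=snap('top','t3');r,w=snap('wrist','w3');np.save('w3p.npy',r,allow_pickle=True)
S=cv2.convertScaleAbs(cv2.resize(a[200:400,260:400],(420,600),interpolation=2),alpha=1.8)
T=cv2.convertScaleAbs(cv2.resize(b[210:300,205:330],(375,270),interpolation=2),alpha=1.8)
W=cv2.resize(w,(375,281))
o=np.zeros((600,800,3),np.uint8);o[:,:420]=S;o[:270,425:]=T;o[290:571,425:]=W
cv2.imwrite('pics/m3.png',o[...,::-1])"
```

```text
clock: 8.37
tool_pos: [0.4522, 0.1726, 0.27]
orientation: [180.0, -0.0, -97.6]
force: [0.2, -1.2, -3.0]
opening: 0.0134
gripper_force: 30.0
[0.45215118 0.17259533 0.26995984] [ 1.79978425e+02 -4.30815988e-02 -9.76222381e+01]
```

View pics/m3.png

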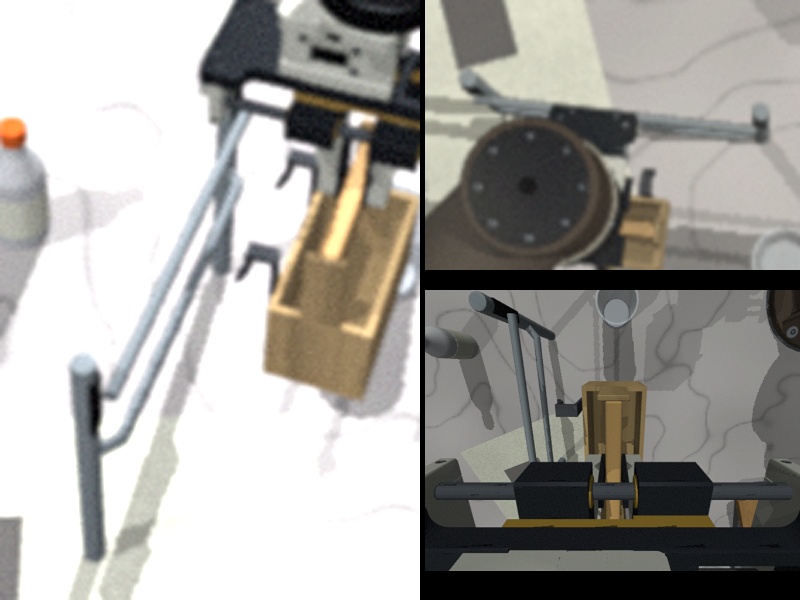

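The mosaic shows the caddy squarely held in front of the rack, with its hooks facing the rail. In the wrist view the rail is the left bar, from about (150,43) to (184,293) in full pixels.

Run:
```python
from h import *
p=np.load('w3p.npy',allow_pickle=True).item();g=cv2.imread('pics/w3.png',0).astype(int)
print("cam",ray(p,0,0)[0])
for v in (100,150,200,250): print(v,{u:int(g[v,u]) for u in range(140,222,2)})
t=cv2.imread('pics/top0.png',0).astype(int)
for u in (250,270,290,305): print(u,{v:int(t[v,u]) for v in range(238,262)})
print("hook",{u:int(g[200,u]) for u in range(215,275,3)})
```

```text
cam [0.44094082 0.08815486 0.45265086]
100 {140: 136, 142: 137, 144: 137, 146: 139, 148: 130, 150: 106, 152: 111, 154: 110, 156: 101, 158: 85, 160: 71, 162: 48, 164: 102, 166: 141, 168: 140, 170: 135, 172: 128, 174: 130, 176: 138, 178: 140, 180: 139, 182: 143, 184: 142, 186: 125, 188: 100, 190: 110, 192: 107, 194: 88, 196: 70, 198: 74, 200: 146, 202: 144, 204: 145, 206: 145, 208: 145, 210: 143, 212: 101, 214: 102, 216: 103, 218: 101, 220: 98}
150 {140: 140, 142: 139, 144: 140, 146: 138, 148: 137, 150: 138, 152: 141, 154: 139, 156: 106, 158: 104, 160: 110, 162: 105, 164: 95, 166: 82, 168: 64, 170: 50, 172: 145, 174: 142, 176: 141, 178: 143, 180: 142, 182: 141, 184: 143, 186: 140, 188: 141, 190: 142, 192: 126, 194: 72, 196: 111, 198: 101, 200: 84, 202: 60, 204: 111, 206: 146, 208: 146, 210: 144, 212: 142, 214: 147, 216: 142, 218: 140, 220: 111}
200 {140: 136, 142: 136, 144: 135, 146: 135, 148: 135, 150: 134, 152: 135, 154: 134, 156: 138, 158: 138, 160: 137, 162: 139, 164: 108, 166: 109, 168: 112, 170: 99, 172: 85, 174: 72, 176: 51, 178: 113, 180: 139, 182: 136, 184: 139, 186: 142, 188:
[... 958 characters left out ...]
255: 76, 256: 94, 257: 100, 258: 103, 259: 106, 260: 106, 261: 108}
290 {238: 96, 239: 96, 240: 95, 241: 96, 242: 97, 243: 97, 244: 97, 245: 96, 246: 98, 247: 97, 248: 94, 249: 82, 250: 75, 251: 65, 252: 55, 253: 62, 254: 60, 255: 66, 256: 75, 257: 93, 258: 99, 259: 99, 260: 98, 261: 98}
305 {238: 96, 239: 94, 240: 91, 241: 89, 242: 91, 243: 95, 244: 96, 245: 96, 246: 98, 247: 98, 248: 97, 249: 94, 250: 82, 251: 75, 252: 71, 253: 66, 254: 68, 255: 65, 256: 65, 257: 85, 258: 93, 259: 92, 260: 94, 261: 98}
hook {215: 143, 218: 142, 221: 120, 224: 52, 227: 51, 230: 49, 233: 53, 236: 55, 239: 51, 242: 53, 245: 52, 248: 55, 251: 54, 254: 59, 257: 60, 260: 21, 263: 26, 266: 17, 269: 109, 272: 124}
```

Run:
```python
from h import *
w=np.load('w3p.npy',allow_pickle=True).item();t=viewer.camera_params("top")
W=[(156,100),(163,150),(170.5,200),(178,250)];T=[(250,245.6),(270,247.6),(290,250.3),(305,251.4)]
Sp=[(192.5,100),(198.8,150),(204,200),(210,250)]
def plane(p,L):
    c,_=ray(p,0,0);A=np.array([ray(p,*a)[1] for a in L]);A/=np.linalg.norm(A,axis=1)[:,None];return c,np.linalg.svd(A)[2][2]
cw,nw=plane(w,W);ct,nt=plane(t,T)
d=np.cross(nw,nt);d/=d[1];print("dir",d)
X=np.linalg.solve(np.array([nw,nt,[0,1,0]]),[nw@cw,nt@ct,.159]);print("rail at y=.159",X)
# with posts geometry: vertical plane through rail
pm=np.array([.5817,.1573]);ax=np.array([.991,-.132]);m=pm-.016*ax
for nm,L in(("rail",W),("spacer",Sp)):
  for a in L:
    c,r=ray(w,*a);s=((m-c[:2])@ax)/(r[:2]@ax);print(nm,(c+s*r).round(4))
# predicted pixel of rail for hook: hook pt now
o,M=pose()
print("hookR outer top back edge pred",[proj(w,o["tool_pos"]+np.array([.991*dx-.132*dy*-1*1, -.132*dx+.991*dy, -.101+dz])) for dx,dy,dz in((.057,-.045,.100),(.035,-.045,.100))])
```

```text
dir [ 0.1285169   1.         -0.00226948]
rail at y=.159 [0.56677514 0.159      0.19903118]
rail [0.5519 0.0546 0.2022]
rail [0.5563 0.0879 0.2024]
rail [0.5612 0.1245 0.2017]
rail [0.5666 0.1648 0.2009]
spacer [0.5512 0.0494 0.1311]
spacer [0.5569 0.0923 0.1291]
spacer [0.5632 0.1392 0.1299]
spacer [0.5701 0.1912 0.1285]
hookR outer top back edge pred [(np.float64(218.86133878318674), np.float64(202.87256671853723)), (np.float64(258.3757909009254), np.float64(202.82900583384452))]
```

```bash
python3 -c "
from h import *
go(.5217,.1649,.262,-97.4)"
```

```text
shift [-0.0023 -0.07    0.0082] turn [ 0.   -0.01 -0.29] at [0.4521 0.172  0.2702] [ 1.800e+02 -1.000e-02 -9.769e+01] F [-0.6 -0.4 -3.4]
```

```bash
python3 -m pendant '[[-1,[0,-0.006,0],[0,0,0]],[-1,[0,-0.016,0],[0,0,0]],[-1,[-0.001,-0.028,0],[0,0,-0.2]],[-1,[-0.001,-0.04,0],[0,0,-0.2]],[-1,[-0.002,-0.052,0],[0,0,-0.2]],[-1,[-0.002,-0.061,0.002],[0,0,-0.2]],[-1,[-0.002,-0.067,0.005],[0,0,-0.2]],[-1,[-0.002,-0.07,0.008],[0,0,-0.2]],[-1,[-0.002,-0.07,0.008],[0,0,-0.2]],[-1,[-0.002,-0.07,0.008],[0,0,-0.2]]]'
python3 -c "
from h import *
go(.5217,.1649,.235,-97.4)
r,w=snap('wrist','w4');np.save('w4p.npy',r,allow_pickle=True)
p,a=snap('side','s4')
S=cv2.convertScaleAbs(cv2.resize(a[220:360,270:380],(440,560),interpolation=2),alpha=1.8)
W=cv2.resize(w[100:420,150:350],(350,560))
cv2.imwrite('pics/m4.png',np.hstack([S,W])[...,::-1])"
```

```text
clock: 9.35
tool_pos: [0.5214, 0.1651, 0.2616]
orientation: [179.9, -0.0, -97.5]
force: [-1.0, 1.0, -3.7]
opening: 0.0133
gripper_force: 30.0
shift [ 0.0001 -0.0004  0.0266] turn [ 0.06 -0.04 -0.07] at [0.5214 0.1651 0.2616] [ 1.7994e+02 -4.0000e-02 -9.7470e+01] F [-1.   1.  -3.7]
```

View pics/m4.png

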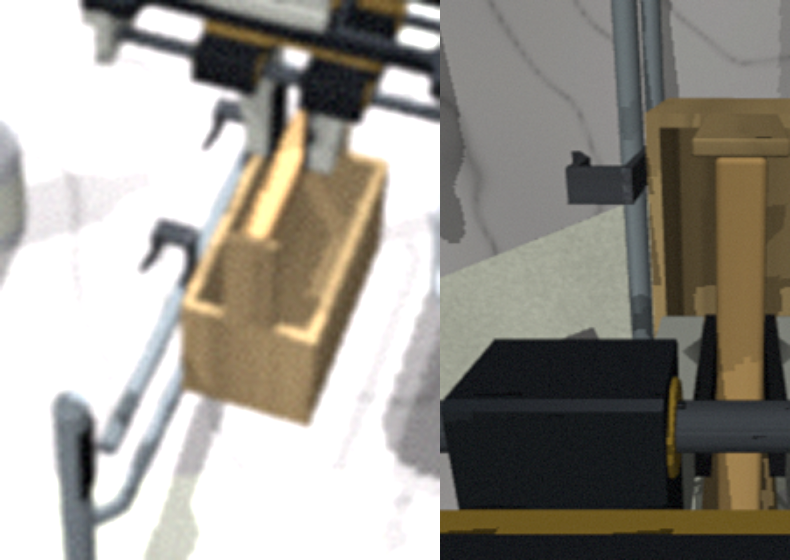

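The hooks straddle the rail as seen from above: hook at (605,185) and rail at columns 612–638 in the crop. Checking the offset numerically.

Run:
```python
from h import *
w=np.load('w4p.npy',allow_pickle=True).item();g=cv2.imread('pics/w4.png',0).astype(int)
for v in (105,125,150,240,265):print(v,{u:int(g[v,u]) for u in range(240,276,1)})
```

```text
105 {240: 142, 241: 142, 242: 142, 243: 143, 244: 143, 245: 142, 246: 144, 247: 128, 248: 99, 249: 96, 250: 106, 251: 107, 252: 110, 253: 111, 254: 111, 255: 108, 256: 103, 257: 97, 258: 92, 259: 86, 260: 72, 261: 61, 262: 75, 263: 121, 264: 123, 265: 70, 266: 88, 267: 109, 268: 111, 269: 112, 270: 104, 271: 98, 272: 91, 273: 83, 274: 70, 275: 65}
125 {240: 140, 241: 143, 242: 141, 243: 143, 244: 144, 245: 142, 246: 141, 247: 142, 248: 129, 249: 105, 250: 94, 251: 103, 252: 107, 253: 110, 254: 111, 255: 112, 256: 108, 257: 102, 258: 96, 259: 93, 260: 84, 261: 73, 262: 58, 263: 78, 264: 126, 265: 120, 266: 83, 267: 100, 268: 107, 269: 111, 270: 109, 271: 105, 272: 100, 273: 92, 274: 81, 275: 68}
150 {240: 141, 241: 142, 242: 141, 243: 143, 244: 143, 245: 144, 246: 142, 247: 146, 248: 144, 249: 145, 250: 127, 251: 97, 252: 101, 253: 110, 254: 113, 255: 113, 256: 109, 257: 108, 258: 107, 259: 97, 260: 94, 261: 83, 262: 75, 263: 59, 264: 61, 265: 116, 266: 127, 267: 81, 268: 72, 269: 73, 270: 97, 271: 109, 272: 106, 273: 98, 274: 91, 275: 79}
240 {240: 160, 241: 163, 242: 160, 243: 162, 244: 165, 245: 169, 246: 167, 247: 164, 248: 160, 249: 162, 250: 159, 251: 157, 252: 156, 253: 157, 254: 163, 255: 149, 256: 113, 257: 92, 258: 103, 259: 113, 260: 114, 261: 112, 262: 110, 263: 104, 264: 99, 265: 91, 266: 83, 267: 71, 268: 57, 269: 90, 270: 106, 271: 86, 272: 87, 273: 106, 274: 127, 275: 126}
265 {240: 161, 241: 166, 242: 165, 243: 161, 244: 161, 245: 161, 246: 167, 247: 164, 248: 159, 249: 153, 250: 157, 251: 158, 252: 158, 253: 161, 254: 161, 255: 166, 256: 164, 257: 143, 258: 94, 259: 89, 260: 106, 261: 114, 262: 118, 263: 110, 264: 105, 265: 101, 266: 97, 267: 87, 268: 76, 269: 60, 270: 80, 271: 112, 272: 128, 273: 127, 274: 124, 275: 126}
```

Run:
```python
from h import *
w=np.load('w4p.npy',allow_pickle=True).item();w3=np.load('w3p.npy',allow_pickle=True).item();o,M=pose()
L=[(255,105),(256.2,125),(257.6,150),(262.8,240),(264.2,265)]
P=np.array([onz(w,*a,.2005) for a in L]);k=np.polyfit(P[:,1],P[:,0],1);print(P.round(4),"yaw",-np.degrees(np.arctan(k[0])),"x@.159",np.polyval(k,.159))
for p in P: print("caddy-frame x of rail",(M.T@(p-o["tool_pos"]))[:2].round(4))
def plane(p,L):
    c,_=ray(p,0,0);A=np.array([ray(p,*a)[1] for a in L]);A/=np.linalg.norm(A,axis=1)[:,None];return c,np.linalg.svd(A)[2][2]
a,n=plane(w,L);b,m=plane(w3,[(156,100),(163,150),(170.5,200),(178,250)])
print(np.linalg.solve(np.array([n,m,[0,1,0]]),[n@a,m@b,.159]))
```

```text
[[0.5529 0.0606 0.2005]
 [0.5546 0.0734 0.2005]
 [0.5567 0.0899 0.2005]
 [0.5653 0.1562 0.2005]
 [0.568  0.1767 0.2005]] yaw -7.385345783810776 x@.159 0.5656866140650935
caddy-frame x of rail [ 0.0998 -0.0449]
caddy-frame x of rail [ 0.087  -0.0448]
caddy-frame x of rail [ 0.0703 -0.0448]
caddy-frame x of rail [ 0.0034 -0.0448]
caddy-frame x of rail [-0.0172 -0.0448]
[0.56541116 0.159      0.20199284]
```

```bash
python3 -m pendant '[[-1,[0,0.0007,0.003],[0,0,0]],[-1,[0,0.0007,0.008],[0,0,0]],[-1,[0,0.0007,0.013],[0,0,0]],[-1,[0,0.0007,0.018],[0,0,0]],[-1,[0,0.0007,0.023],[0,0,0]],[-1,[0,0.0007,0.028],[0,0,0]],[-1,[0,0.0007,0.033],[0,0,0]],[-1,[0,0.0007,0.038],[0,0,0]],[-1,[0,0.0007,0.04],[0,0,0]],[-1,[0,0.0007,0.04],[0,0,0]]]'
python3 -c "
from h import *
o=sensors.get_obs();print(o['tool_pos'],o['orientation'],o['force'],o['moment'])"
```

```text
clock: 10.28
tool_pos: [0.5207, 0.1653, 0.2214]
orientation: [179.9, -0.0, -97.4]
force: [-0.6, -0.1, -3.7]
opening: 0.0135
gripper_force: 30.0
[0.52069526 0.16525644 0.22140335] [ 1.79948261e+02 -4.39769154e-02 -9.74488397e+01] [-0.56519135 -0.08437979 -3.73273334] [ 0.05666138 -0.02932753  0.04303735]
```

Free entry, no side force. I'll keep going in 1 mm steps until contact.

```bash
python3 -m pendant '[[-1,[0,0,0.0015],[0,0,0]],[-1,[0,0,0.003],[0,0,0]],[-1,[0,0,0.0045],[0,0,0]],[-1,[0,0,0.006],[0,0,0]],[-1,[0,0,0.007],[0,0,0]],[-1,[0,0,0.007],[0,0,0]],[-1,[0,0,0.007],[0,0,0]]]'
python3 -m pendant '[[-1,[0,0,0.001],[0,0,0]],[-1,[0,0,0.002],[0,0,0]],[-1,[0,0,0.002],[0,0,0]]]'
python3 -m pendant '[[-1,[0,0,0.001],[0,0,0]],[-1,[0,0,0.002],[0,0,0]],[-1,[0,0,0.002],[0,0,0]]]'
```

```text
clock: 10.87
tool_pos: [0.521, 0.1654, 0.2151]
orientation: [180.0, -0.0, -97.4]
force: [0.3, 0.4, -3.2]
opening: 0.0132
gripper_force: 30.0
clock: 11.12
tool_pos: [0.5209, 0.1654, 0.213]
orientation: [180.0, -0.0, -97.5]
force: [0.3, -0.1, -3.5]
opening: 0.0136
gripper_force: 30.0
clock: 11.37
tool_pos: [0.521, 0.1654, 0.2114]
orientation: [-180.0, 0.0, -97.4]
force: [-0.3, -0.4, -0.5]
opening: 0.0134
gripper_force: 30.0
```

```bash
python3 -m pendant '[[-1,[0,0,0.001],[0,0,0]],[-1,[0,0,0.001],[0,0,0]],[-1,[0,0,0.001],[0,0,0]]]'
python3 -m pendant '[[-1,[0,0,0.001],[0,0,0]],[-1,[0,0,0.001],[0,0,0]],[-1,[0,0,0.001],[0,0,0]]]'
python3 -m pendant '[[-1,[0,0,0.001],[0,0,0]],[-1,[0,0,0.001],[0,0,0]],[-1,[0,0,0.001],[0,0,0]]]'
python3 -c "
from h import *
o=sensors.get_obs();print(o['tool_pos'],o['orientation'],o['force'],o['moment'])"
```

```text
clock: 11.62
tool_pos: [0.5211, 0.1655, 0.2106]
orientation: [-180.0, 0.0, -97.4]
force: [-1.6, 0.1, 2.8]
opening: 0.0136
gripper_force: 30.0
clock: 11.87
tool_pos: [0.5211, 0.1655, 0.2093]
orientation: [-180.0, 0.0, -97.4]
force: [-3.5, 0.1, 2.4]
opening: 0.0135
gripper_force: 30.0
clock: 12.12
tool_pos: [0.521, 0.1654, 0.2081]
orientation: [-180.0, -0.0, -97.4]
force: [-2.8, 0.0, 1.6]
opening: 0.0134
gripper_force: 30.0
[0.5210154  0.16543371 0.20809798] [-1.79997071e+02 -2.27562534e-04 -9.74457878e+01] [-2.84877833  0.03518212  1.61001182] [ 0.10370822  0.61152205 -0.02274691]
```

```bash
for i in 1 2; do :; done; python3 -m pendant '[[-1,[0,0,0.0005],[0,0,0]],[-1,[0,0,0.001],[0,0,0]],[-1,[0,0,0.001],[0,0,0]]]'
python3 -m pendant '[[-1,[0,0,0.0005],[0,0,0]],[-1,[0,0,0.001],[0,0,0]],[-1,[0,0,0.001],[0,0,0]]]'
python3 -m pendant '[[-1,[0,0,0.0005],[0,0,0]],[-1,[0,0,0.001],[0,0,0]],[-1,[0,0,0.001],[0,0,0]]]'
python3 -c "
from h import *
o=sensors.get_obs();print(o['force'],o['moment'])
r,w=snap('wrist','w5');np.save('w5p.npy',r,allow_pickle=True)
g=cv2.imread('pics/w5.png',0).astype(int)
for v in (105,125,150):print(v,{u:int(g[v,u]) for u in range(236,290,1)})
"
```

```text
clock: 12.37
tool_pos: [0.521, 0.1655, 0.2071]
orientation: [-180.0, 0.0, -97.4]
force: [-2.5, 0.6, 2.5]
opening: 0.0137
gripper_force: 30.0
clock: 12.62
tool_pos: [0.521, 0.1655, 0.2061]
orientation: [-180.0, 0.0, -97.4]
force: [-2.3, 0.5, 2.8]
opening: 0.0135
gripper_force: 30.0
clock: 12.87
tool_pos: [0.521, 0.1655, 0.2051]
orientation: [180.0, -0.0, -97.4]
force: [-2.4, 0.1, 2.0]
opening: 0.0134
gripper_force: 30.0
[-2.42568165  0.1272101   1.99621227] [ 0.14621541  0.59095361 -0.01519829]
105 {236: 109, 237: 109, 238: 105, 239: 101, 240: 93, 241: 89, 242: 82, 243: 73, 244: 61, 245: 53, 246: 73, 247: 120, 248: 149, 249: 150, 250: 149, 251: 122, 252: 66, 253: 70, 254: 91, 255: 108, 256: 111, 257: 112, 258: 108, 259: 104, 260: 96, 261: 91, 262: 83, 263: 75, 264: 62, 265: 71, 266: 97, 267: 103, 268: 103, 269: 103, 270: 104, 271: 103, 272: 106, 273: 100, 274: 103, 275: 125, 276: 147, 277: 145, 278: 136, 279: 129, 280: 124, 281: 128, 282: 133, 283: 140, 284: 145, 285: 143, 286: 146, 287: 148, 288: 150, 289: 145}
125 {236: 112, 237: 111, 238: 108, 239: 105, 240: 101, 241: 94, 242: 91, 
[... 284 characters left out ...]
, 273: 102, 274: 102, 275: 102, 276: 103, 277: 129, 278: 149, 279: 151, 280: 149, 281: 149, 282: 146, 283: 149, 284: 145, 285: 144, 286: 149, 287: 146, 288: 149, 289: 147}
150 {236: 110, 237: 112, 238: 110, 239: 113, 240: 108, 241: 105, 242: 100, 243: 94, 244: 90, 245: 83, 246: 73, 247: 63, 248: 53, 249: 87, 250: 131, 251: 150, 252: 147, 253: 139, 254: 103, 255: 69, 256: 70, 257: 92, 258: 111, 259: 113, 260: 110, 261: 105, 262: 100, 263: 93, 264: 87, 265: 78, 266: 64, 267: 58, 268: 85, 269: 105, 270: 102, 271: 103, 272: 105, 273: 101, 274: 101, 275: 101, 276: 103, 277: 104, 278: 101, 279: 101, 280: 124, 281: 150, 282: 148, 283: 148, 284: 147, 285: 150, 286: 147, 287: 147, 288: 146, 289: 147}
```

```bash
python3 -m pendant '[[-1,[0,0,0.0005],[0,0,0]],[-1,[0,0,0.001],[0,0,0]],[-1,[0,0,0.0015],[0,0,0]],[-1,[0,0,0.0015],[0,0,0]]]' | egrep 'pos|force'
python3 -m pendant '[[-1,[0,0,0.0005],[0,0,0]],[-1,[0,0,0.001],[0,0,0]],[-1,[0,0,0.0015],[0,0,0]],[-1,[0,0,0.0015],[0,0,0]]]'| egrep 'pos|force'
```

```text
tool_pos: [0.521, 0.1655, 0.2036]
force: [-1.9, 0.8, 1.8]
gripper_force: 30.0
tool_pos: [0.521, 0.1654, 0.202]
force: [-0.9, 1.0, 2.5]
gripper_force: 30.0
```

```bash
python3 -m pendant '[[-1,[0,0,0.0005],[0,0,0]],[-1,[0,0,0.001],[0,0,0]],[-1,[0,0,0.0015],[0,0,0]],[-1,[0,0,0.0015],[0,0,0]]]' | egrep 'pos|force'
```

```text
tool_pos: [0.521, 0.1654, 0.2005]
force: [-2.3, -0.5, 1.5]
gripper_force: 30.0
```

```bash
python3 -m pendant '[[-1,[0,0,0.0005],[0,0,0]],[-1,[0,0,0.001],[0,0,0]],[-1,[0,0,0.0015],[0,0,0]],[-1,[0,0,0.0015],[0,0,0]]]' | egrep 'pos|force'
python3 -m pendant '[[-1,[0,0,0.0005],[0,0,0]],[-1,[0,0,0.001],[0,0,0]],[-1,[0,0,0.0015],[0,0,0]],[-1,[0,0,0.0015],[0,0,0]]]'| egrep 'pos|force'
```

```text
tool_pos: [0.521, 0.1654, 0.199]
force: [-2.1, 0.2, 1.2]
gripper_force: 30.0
tool_pos: [0.521, 0.1654, 0.1976]
force: [-1.5, 1.5, 2.2]
gripper_force: 30.1
```

```bash
python3 -m pendant '[[-1,[0,0,0.0005],[0,0,0]],[-1,[0,0,0.001],[0,0,0]],[-1,[0,0,0.0015],[0,0,0]],[-1,[0,0,0.0015],[0,0,0]]]' | egrep 'pos|force'
python3 -m pendant '[[-1,[0,0,0.0005],[0,0,0]],[-1,[0,0,0.001],[0,0,0]],[-1,[0,0,0.0015],[0,0,0]],[-1,[0,0,0.0015],[0,0,0]]]'| egrep 'pos|force'
```

```text
tool_pos: [0.521, 0.1654, 0.1961]
force: [-2.1, 0.6, 1.5]
gripper_force: 30.1
tool_pos: [0.521, 0.1654, 0.1945]
force: [-1.4, 0.8, 1.8]
gripper_force: 30.1
```

```bash
python3 -m pendant '[[-1,[0,0,0.0005],[0,0,0]],[-1,[0,0,0.001],[0,0,0]],[-1,[0,0,0.0015],[0,0,0]],[-1,[0,0,0.0015],[0,0,0]]]' | egrep 'pos|force'
python3 -m pendant '[[-1,[0,0,0.0005],[0,0,0]],[-1,[0,0,0.001],[0,0,0]],[-1,[0,0,0.0015],[0,0,0]],[-1,[0,0,0.0015],[0,0,0]]]'| egrep 'pos|force'
```

```text
tool_pos: [0.521, 0.1654, 0.193]
force: [-0.5, 0.5, 2.1]
gripper_force: 30.1
tool_pos: [0.521, 0.1654, 0.1915]
force: [-2.0, 0.6, 3.0]
gripper_force: 30.1
```

```bash
python3 -m pendant '[[-1,[0,0,0.0005],[0,0,0]],[-1,[0,0,0.001],[0,0,0]],[-1,[0,0,0.001],[0,0,0]]]' | egrep 'pos|force'
python3 -c "
from h import *
o=sensors.get_obs();print(o['force'],o['moment'],o['orientation'])"
```

```text
tool_pos: [0.5209, 0.1655, 0.1908]
force: [-4.0, 1.2, 5.4]
gripper_force: 30.1
[-4.03146766  1.22621608  5.40390241] [0.37084586 1.12301837 0.00272069] [ 1.79994035e+02  7.66928180e-04 -9.74395158e+01]
```

```bash
python3 -m pendant '[[-1,[0,0,0.0005],[0,0,0]],[-1,[0,0,0.001],[0,0,0]],[-1,[0,0,0.001],[0,0,0]]]' | egrep 'pos|force'
python3 -c "
from h import *
o=sensors.get_obs();print(o['force'],o['moment'],o['orientation'])"
```

```text
tool_pos: [0.5207, 0.1654, 0.1901]
force: [-6.0, 1.1, 8.1]
gripper_force: 30.2
[-6.0377491   1.10730436  8.1270458 ] [0.36406056 1.88131127 0.03926398] [ 1.79991888e+02 -9.94544893e-04 -9.74382272e+01]
```

```bash
python3 -m pendant '[[-1,[0,0,0.0005],[0,0,0]],[-1,[0,0,0.0009],[0,0,0]],[-1,[0,0,0.0009],[0,0,0]],[-1,[0,0,0.0009],[0,0,0]]]' | egrep 'clock|pos|force'
python3 -m pendant '[[-1,[0,0,0],[0,0,0]],[-1,[0,0,0],[0,0,0]],[-1,[0,0,0],[0,0,0]],[-1,[0,0,0],[0,0,0]]]' | egrep 'clock|pos|force'
```

```text
clock: 16.75
tool_pos: [0.5206, 0.1653, 0.1899]
force: [-7.8, 0.1, 11.4]
gripper_force: 30.3
clock: 17.08
tool_pos: [0.5207, 0.1653, 0.1899]
force: [-9.2, 1.0, 12.1]
gripper_force: 30.3
```

```bash
python3 -m pendant '[[-1,[0,0,-0.0003],[0,0,0]],[-1,[0,0,-0.0003],[0,0,0]],[-1,[0,0,-0.0003],[0,0,0]],[-1,[0,0,-0.0003],[0,0,0]],[-1,[0,0,-0.0003],[0,0,0]],[-1,[0,0,-0.0003],[0,0,0]],[-1,[0,0,-0.0003],[0,0,0]],[-1,[0,0,-0.0003],[0,0,0]],[-1,[0,0,-0.0003],[0,0,0]],[-1,[0,0,-0.0003],[0,0,0]]]' | egrep 'clock|pos|force'
python3 -m pendant '[[-1,[0,0,0],[0,0,0]],[-1,[0,0,0],[0,0,0]],[-1,[0,0,0],[0,0,0]],[-1,[0,0,0],[0,0,0]],[-1,[0,0,0],[0,0,0]],[-1,[0,0,0],[0,0,0]],[-1,[0,0,0],[0,0,0]],[-1,[0,0,0],[0,0,0]],[-1,[0,0,0],[0,0,0]],[-1,[0,0,0],[0,0,0]]]' | egrep 'clock|pos|force'
python3 -c "
from h import *
o=sensors.get_obs();print(o['force'],o['moment'],o['orientation'])"
```

```text
clock: 17.92
tool_pos: [0.5206, 0.1653, 0.1899]
force: [-7.9, 0.9, 10.8]
gripper_force: 30.2
clock: 18.75
tool_pos: [0.5207, 0.1653, 0.1899]
force: [-7.7, 0.1, 10.0]
gripper_force: 30.2
[-7.73691651  0.0781879  10.00618323] [ 0.3964862   2.51656768 -0.02496676] [-1.79999685e+02  2.61493185e-03 -9.74334047e+01]
```

```bash
python3 -m pendant '[[-1,[0,0,-0.001],[0,0,0]],[-1,[0,0,-0.002],[0,0,0]],[-1,[0,0,-0.003],[0,0,0]],[-1,[0,0,-0.003],[0,0,0]],[-1,[0,0,-0.003],[0,0,0]]]' | egrep 'clock|pos|force'
python3 -c "
from h import *
o=sensors.get_obs();print(o['force'],o['moment'],o['orientation'])"
```

```text
clock: 19.17
tool_pos: [0.5208, 0.1652, 0.1914]
force: [-0.0, -0.1, -3.5]
gripper_force: 30.0
[-0.01507216 -0.06140999 -3.50104001] [ 0.13440361 -0.07144319  0.030162  ] [ 1.79950670e+02 -3.92009819e-02 -9.74621951e+01]
```

```bash
python3 -m pendant '[[-1,[0,0,0.0005],[0,0,0]],[-1,[0,0,0.0009],[0,0,0]],[-1,[0,0,0.0009],[0,0,0]],[-1,[0,0,0.0009],[0,0,0]]]' | egrep 'clock|pos|force'
python3 -c "
from h import *
o=sensors.get_obs();print(o['force'],o['moment'],o['orientation'])"
```

```text
clock: 19.5
tool_pos: [0.521, 0.1654, 0.191]
force: [0.5, -0.4, -2.7]
gripper_force: 30.0
[ 0.47906155 -0.4054006  -2.66515607] [ 0.039593   -0.04772127 -0.04670196] [ 1.79993461e+02 -7.56827854e-03 -9.74479661e+01]
```

```bash
python3 -m pendant '[[-1,[0,0,0.0005],[0,0,0]],[-1,[0,0,0.0007],[0,0,0]],[-1,[0,0,0.0007],[0,0,0]],[-1,[0,0,0.0007],[0,0,0]]]' | egrep 'clock|pos|force'
python3 -m pendant '[[-0.7,[0,0,0],[0,0,0]],[-0.6,[0,0,0],[0,0,0]],[-0.5,[0,0,0],[0,0,0]],[-0.4,[0,0,0],[0,0,0]],[-0.3,[0,0,0],[0,0,0]],[-0.3,[0,0,0],[0,0,0]],[-0.3,[0,0,0],[0,0,0]],[-0.3,[0,0,0],[0,0,0]]]'
```

```text
clock: 19.83
tool_pos: [0.521, 0.1654, 0.1906]
force: [-2.7, 0.1, -0.1]
gripper_force: 30.0
clock: 20.5
tool_pos: [0.5212, 0.1655, 0.1906]
orientation: [-180.0, 0.0, -97.4]
force: [0.9, 0.2, 0.5]
opening: 0.0308
gripper_force: 0.0
```

```bash
python3 -m pendant '[[-0.3,[0,0,-0.003],[0,0,0]],[-0.3,[0,0,-0.008],[0,0,0]],[-0.3,[0,0,-0.015],[0,0,0]],[-0.3,[0,0,-0.023],[0,0,0]],[-0.3,[0,0,-0.033],[0,0,0]],[-0.3,[0,0,-0.045],[0,0,0]]]'
python3 -m pendant '[[-0.3,[0,0,-0.015],[0,0,0]],[-0.3,[0,0,-0.035],[0,0,0]],[-0.3,[0,0,-0.055],[0,0,0]],[-0.3,[0,0,-0.075],[0,0,0]],[-0.3,[0,0,-0.095],[0,0,0]],[-0.3,[0,0,-0.11],[0,0,0]],[-0.3,[0,0,-0.12],[0,0,0]],[-0.3,[0,0,-0.12],[0,0,0]],[-0.3,[0,0,-0.12],[0,0,0]],[-0.3,[0,0,-0.12],[0,0,0]]]'
python3 -c "
from h import *
p,a=snap('side','s6');q,b=snap('top','t6');r,w=snap('wrist','w6')
S=cv2.convertScaleAbs(cv2.resize(a[200:400,240:400],(440,550),interpolation=2),alpha=1.8)
W=cv2.resize(w,(350,262));T=cv2.convertScaleAbs(cv2.resize(b[180:320,140:340],(350,245),interpolation=2),alpha=1.8)
o=np.zeros((550,790,3),np.uint8);o[:,:440]=S;o[:262,440:]=W;o[280:525,440:]=T
cv2.imwrite('pics/m6.png',o[...,::-1])"
```

```text
clock: 21.0
tool_pos: [0.5209, 0.1654, 0.2365]
orientation: [180.0, -0.0, -97.4]
force: [0.5, 0.0, 0.7]
opening: 0.0304
gripper_force: 0.0
clock: 21.83
tool_pos: [0.5205, 0.1653, 0.3545]
orientation: [179.9, -0.0, -97.5]
force: [-0.6, 0.1, -0.2]
opening: 0.0307
gripper_force: 0.0
```

View pics/m6.png

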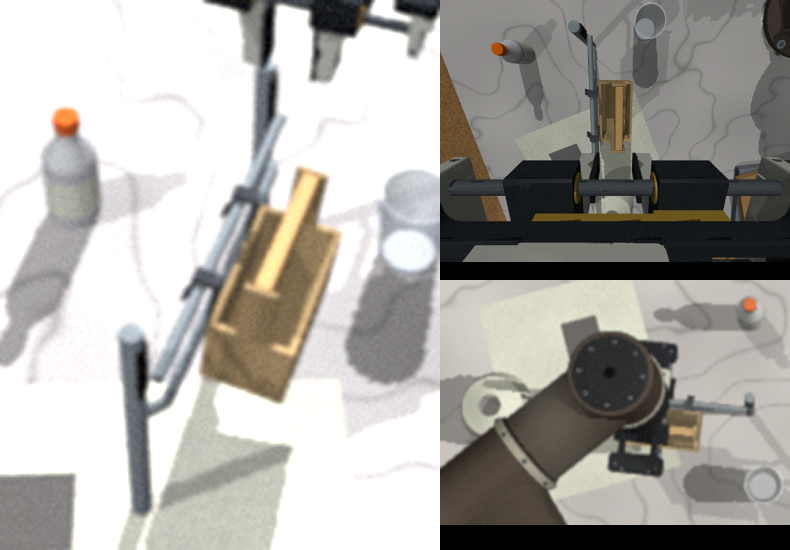

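The caddy hangs by both hooks on the lowered rail (hooks at (245,197) and (205,283) in the side crop). The gripper is clear and the glue bottle and cup look undisturbed. I'll let it settle briefly, then hand in.

```bash
python3 -m pendant '[[-0.3,[0,0,0],[0,0,0]],[-0.3,[0,0,0],[0,0,0]],[-0.3,[0,0,0],[0,0,0]],[-0.3,[0,0,0],[0,0,0]],[-0.3,[0,0,0],[0,0,0]],[-0.3,[0,0,0],[0,0,0]],[-0.3,[0,0,0],[0,0,0]],[-0.3,[0,0,0],[0,0,0]],[-0.3,[0,0,0],[0,0,0]],[-0.3,[0,0,0],[0,0,0]]]' | head -1; python3 -c "
from plant import workorder
print(workorder.close_job())"
```

```text
clock: 22.82
the job is handed in; nothing more can be done
None
```

The caddy hangs by both hooks on the rail, which slid down about 20 mm onto its stops; I held a pull of about 10 to 12 N there for roughly 2 s (load on the rail estimated at no more than about 16 N), then let go and handed the job in at about 23 s; no verdict was returned.

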